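Wipe the rock chips off the sample plate

ROBOT

A 7-joint arm with a two-finger parallel gripper is mounted at the origin on the work surface. World frame = base frame: x ahead of the robot, y to its left, z up, the work surface at z = 0. Lengths are in mm, angles in rad, forces in N, time in s.
With the tool pointing down it reaches from about 425 to 1025 mm from the base axis. Payload 9.4 kg.
Tool frame: the origin (TCP) lies between the finger pads, 19 mm behind the fingertips; this is the grasp point; z points along the fingers, y is the line along which they close (so a half turn about z gives the same grasp; the last joint's range is limited). The gripper opens to 93 mm and grips with 3 to 60 N. Pads are 15 mm wide; open, the fingers measure 128 mm over their backs; the gripper's body (75 mm by 188 mm) begins 65 mm behind the grasp point.
Start: joints at [-1.26, 0.599, -0.003, 1.599, 0.002, 0.943, -0.08], TCP at [274.164, 671.162, 237.418] pointing down, gripper open.
Joint ranges: [-2.57, 2.57], [-0.35, 1.97], [-1.29, 1.29], [0.11, 2.56], [-1.05, 4.19], [0.11, 1.86], [-2.63, 2.63]. Speed limits (rad/s): [2.22, 2.22, 3.01, 3.01, 3.14, 3.14, 3.14].

INTERFACE

Orientations are given as a 3x3 rotation matrix whose columns are the frame's x, y, z axes.
In Python, from bench import status, eyes, ticket gives the robot as it stands.
- The arm moves only by the shell command python3 -m handwheel 'ROWS' [FORCE]. ROWS is a JSON object of lists of equal length, an entry for each row: "gripper": the opening, from 0 (shut) to 1 (fully open); "offset": the shift along the world's x, y, z scaled (see below), a list of three; "angular": the turn, a rotation vector about the world's x, y, z scaled (see below), a list of three. A call has 1 to 10 rows; each row is the pose to reach, as a shift and turn from the pose commanded when the call began, turning the shorter way round; what a row does not reach only later rows make up. The controller multiplies each number of a shift by 10 cm and each number of a turn by pi rad. A row lasts 1/10 s, in which the tool goes at most 50 mm and 8.59 degrees, less where a joint would pass 70% of its speed; a pose out of reach is approached as far as the arm can. A call with a number of a shift or a turn outside -1 to 1 is refused whole. A call with a gripper value outside its range is refused whole. The fingers move at their own pace and stop on an object; FORCE is the grip in N (left out, the last holds). Time passes only in rows, so rows that repeat a pose let the fingers close. It gives the time, the measured TCP pose, the force, the opening and the grip force at its end, in the units of the state.
- status.observe(): the state, without advancing time (a new reading comes with each control period).
- eyes.grab_frame(name): name is "side" or "top"; returns a dict with "frame" (480x640x3 uint8, red, green, blue), "range_z" (480x640 float32, mm along the optical axis (not along the pixel's ray), 0 where there is no reading), "vertical_fov" (degrees; the focal length in pixels is half the picture's height over the tangent of half this angle, whatever the lens; pixels are square), "cx", "cy" (the principal point, pixels), "T" (4x4, takes a point from camera to world coordinates). Camera axes: x right, y down, z forward; pixel columns grow to the right and rows downward; lengths in mm; the calibration is good to about 2 mm. A picture is of the moment at which its call begins.
- ticket.hand_in(): hands the job in; it is judged then, once.
The state is a dict: "time": time; "joint_positions": joint angles; "qvel": joint speeds; "joint_efforts": joint torques, N m; "eef_pos": TCP position; "eef_rot": TCP orientation; "ft_force": force on the tool from outside, world axes, zero at the start; "torque": the same for the moment, N m; "finger_gap": finger opening in mm; "finger_force": force on a finger pad.
Only numpy, scipy, OpenCV 4.12 (cv2) and the standard library are available. Lean on these libraries where they do the work, as an engineer would, in place of code of your own. Each camera call takes 0.05 s, during which the arm holds its last target. There are 200 camera calls.

TASK

Take the scraper block out of its leaning rack, stand it upright on its rubber lip and let go of it, then take it again by the middle of its back. With the lip pressed down on the steel plate between the fence and the chips, wipe all six rock chips over the open edge into the catch pan, without touching the chips with the fingers. Leave the scraper standing upright on the emptied plate, let go of it, and leave the other things on the bench alone.

Things in the scene. Friction and masses are not known exactly. Their poses are not given: they have to be found in the camera images.
- station: Fixed steel sample plate with a catch pan, 290 x 180 mm in all. Origin: on the bench under the middle of the plate; z up. Plate top at z = 50 mm, x -95..+95; side rails 10 mm high leave y -77..+77 mm free between them. Across the +x end stands a fence, inner face at x = +95, 18 mm high above the plate. The -x end is open: there chips drop over the edge (x = -95) into the pan
- pan (a point): centre of the catch pan's inner floor (5 mm above the bench, at x = -140 mm in the plate's frame). Inside 90 mm along x and 172 mm along y; its rim is 35 mm above the bench, 15 mm lower than the plate
- rack: Fixed aluminium rack on a grey base 150 x 90 mm; the scraper stands in it on end, leaning 30 deg from vertical towards the rack's +x. Origin: centre of the base on the bench, z up. Its two cheeks, 37 mm over all in y, cover the lowest 55 mm of the scraper's length; the scraper is drawn out upwards along its length
- scraper: Scraper block: white bar 140 mm long (x), 20 thick (y), 60 high (z); the lowest 14 mm is a black rubber lip 12 mm thick. Origin: middle of the lip's underside; z points from lip to back, up when it stands ready to wipe. In the rack its x axis points up the lean (60 deg above level, towards the rack's +x), its +x end is the upper one, its lip faces down
- scraper_back (a point): point in the middle of the scraper, 15 mm below its back edge (45 mm above the lip's underside): where to hold it for wiping
- chip0: loose rock chip, about 20 x 18 mm and 9 mm thick, on the plate; origin: centre of its underside
- chip1: loose rock chip, about 20 x 18 mm and 9 mm thick, on the plate; origin: centre of its underside
- chip2: loose rock chip, about 20 x 18 mm and 9 mm thick, on the plate; origin: centre of its underside
- chip3: loose rock chip, about 20 x 18 mm and 9 mm thick, on the plate; origin: centre of its underside
- chip4: loose rock chip, about 20 x 18 mm and 9 mm thick, on the plate; origin: centre of its underside
- chip5: loose rock chip, about 20 x 18 mm and 9 mm thick, on the plate; origin: centre of its underside
- powder_jar: bystander: screw-top jar, 72 mm diameter, 110 mm high; origin: its underside
- bowl: bystander: white bowl, 96 mm across, 50 mm high; origin: its underside
- wash_bottle: bystander: clear plastic bottle, 60 mm diameter, 150 mm high; origin: its underside
- amber_bottle: bystander: amber bottle, 80 mm diameter, 160 mm high; origin: its underside
- beaker: bystander: glass beaker, 70 mm diameter, 90 mm high; origin: its underside
- spatula: bystander: spatula lying flat, about 200 mm long; origin: its underside
There are look-alikes about, which are no part of the job. Of the things like the scraper, leave any that is blue or brown; of the rest the larger one is meant.

How it is judged (in metres and radians):
On the way, in this order (a step that is already met when the one before it is completed fails the run):
1. the scraper stands upright on its lip and is let go of, all chips still on the plate (angle between scraper's own z axis and vertical below 0.12 rad and contact force between the fingers and scraper below 0.1 N and linear speed of scraper below 0.02 m/s and z of each of chip0, chip1, chip2, chip3, chip4, chip5 in the frame of station above 0.04 m), for 0.2 s.
2. the scraper, held by the middle of its back (TCP within 35 mm of that point), is pressed upright on the plate with more than 4 N, all chips still on the plate (angle between scraper's own z axis and vertical below 0.12 rad and contact force between the fingers and scraper above 2 N and distance between the grasp point and scraper_back below 0.035 m and contact force between scraper and station above 4 N and z of each of scraper, chip0, chip1, chip2, chip3, chip4, chip5 in the frame of station above 0.04 m), for 0.1 s.
At the end, for the whole second after the job is handed in: All six chips lie at rest in the catch pan, inside its walls and below its rim; the scraper stands upright (within 7 deg) on its lip on the plate, its middle between the plate's ends and within 40 mm of the plate's middle line, at rest and released (x of chip0 in the frame of station between -0.187 and -0.095 m and y of chip0 in the frame of station between -0.088 and 0.088 m and z of each of chip0, chip1, chip2, chip3, chip4, chip5 in the frame of station below 0.036 m and linear speed of each of chip0, chip1, chip2, chip3, chip4, chip5 below 0.05 m/s and x of chip1 in the frame of station between -0.187 and -0.095 m and y of chip1 in the frame of station between -0.088 and 0.088 m and x of chip2 in the frame of station between -0.187 and -0.095 m and y of chip2 in the frame of station between -0.088 and 0.088 m and x of chip3 in the frame of station between -0.187 and -0.095 m and y of chip3 in the frame of station between -0.088 and 0.088 m and x of chip4 in the frame of station between -0.187 and -0.095 m and y of chip4 in the frame of station between -0.088 and 0.088 m and x of chip5 in the frame of station between -0.187 and -0.095 m and y of chip5 in the frame of station between -0.088 and 0.088 m and angle between scraper's own z axis and vertical below 0.12 rad and contact force between the fingers and scraper below 0.1 N and linear speed of scraper below 0.02 m/s and z of scraper in the frame of station between 0.046 and 0.054 m and x of scraper in the frame of station between -0.095 and 0.095 m and y of scraper in the frame of station between -0.04 and 0.04 m); the robot touches nothing.
It fails at once if the fingers touch a chip (contact force between the fingers and chip0 above 0.5 N or contact force between the fingers and chip1 above 0.5 N or contact force between the fingers and chip2 above 0.5 N or contact force between the fingers and chip3 above 0.5 N or contact force between the fingers and chip4 above 0.5 N or contact force between the fingers and chip5 above 0.5 N).
It fails at once if a bystander is moved by more than 30 mm (distance of any of powder_jar, bowl, wash_bottle, amber_bottle, beaker, spatula from where it was at the start of the episode above 0.03 m).
It also fails if it takes over 51 s, if anything falls off the work surface, if the arm or the gripper's body presses on something with over 40 N, if the wrist force passes 120 N, or if a joint passes its speed limit or range.

## Working session

There is one attempt and no reset: what is moved stays moved. The work goes in short steps, Python scripts to look and compute and a shell command to move; the robot and the scene stay as the last step left them, time stands still between calls to the robot, and variables do not carry over. Pictures are saved under pics/ and viewed, at most 10 in all, crops included, and the job is handed in when it is done.

```bash
ls; mkdir -p pics; cat > h.py <<'E'
import numpy as np,cv2,pickle
from bench import status,eyes,ticket
def grab(n,tag):
    f=eyes.grab_frame(n); pickle.dump(f,open(f'pics/{tag}.pkl','wb'))
    cv2.imwrite(f'pics/{tag}.png',f['frame'][:,:,::-1]); return f
def load(tag): return pickle.load(open(f'pics/{tag}.pkl','rb'))
def cloud(f):
    z=f['range_z'].astype(float); h,w=z.shape
    fl=h/2/np.tan(np.radians(f['vertical_fov'])/2)
    u,v=np.meshgrid(np.arange(w),np.arange(h))
    P=np.stack([(u-f['cx'])/fl*z,(v-f['cy'])/fl*z,z,np.ones_like(z)],-1)
    W=(P@np.array(f['T']).T)[...,:3]; W[z<=0]=np.nan; return W
E
python3 - <<'E'
from h import *
for n in('top','side'):
    f=grab(n,n+'0'); print(n,f['vertical_fov'],f['cx'],f['cy'],np.round(f['T'],3).tolist(),(f['range_z']>0).mean())
s=status.observe();print(s['time'],s['eef_pos'],np.round(s['eef_rot'],3).tolist(),s['ft_force'],s['finger_gap'])
E
```

```text
pics
top 43.94892594583532 319.5656717804984 238.78518833952384 [[0.004, -0.976, 0.218, 256.732], [-1.0, -0.004, -0.001, 63.405], [0.002, -0.218, -0.976, 1406.672], [0.0, 0.0, 0.0, 1.0]] 0.9962272135416667
side 54.67314761950511 321.16581877689805 243.47441502609604 [[0.667, -0.441, 0.601, -171.306], [-0.745, -0.39, 0.541, -610.268], [-0.005, -0.808, -0.589, 782.915], [0.0, 0.0, 0.0, 1.0]] 0.996171875
0.1 [274.05702371 670.77771345 236.6342392 ] [[-0.926, 0.378, -0.0], [0.378, 0.926, -0.001], [-0.0, -0.001, -1.0]] [ 0.30364942  0.94428685 -0.43731769] 93.10993612513101
```

View pics/top0.png

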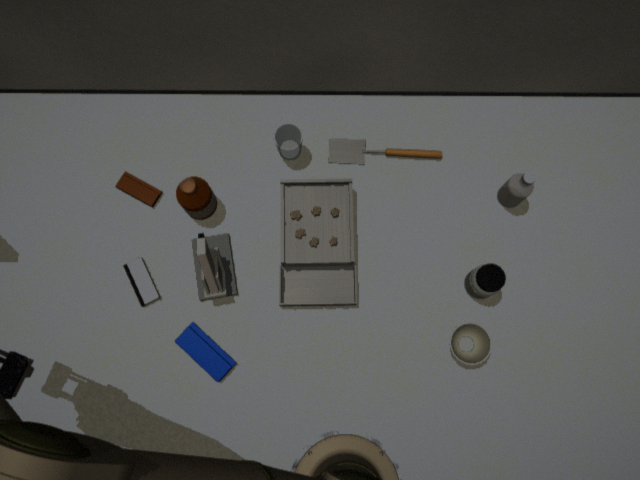

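View pics/side0.png

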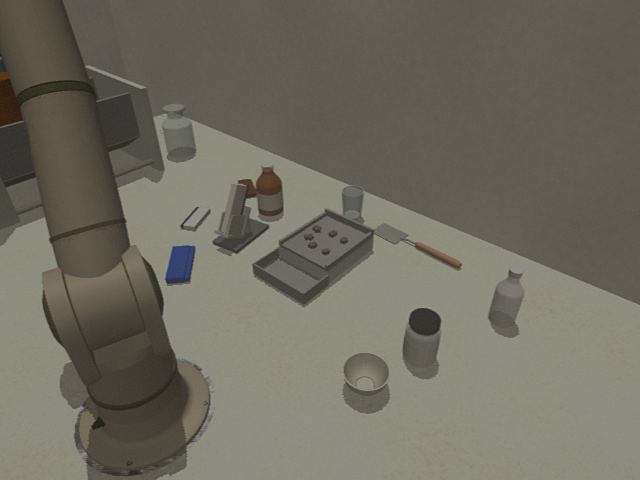

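The top view shows four things like the scraper: white bar in the rack (208,268), small white bar lying flat (142,282), blue (206,352) and brown (140,188). I choose the one in the rack, since the other white one is smaller. The station is at (318,242) with its open edge and pan towards the robot, and the chips are at about (296..335, 211..242).

```bash
python3 - <<'E'
from h import *
f=load('top0');W=cloud(f);g=load('side0');V=cloud(g)
def ang(P):
    c,s,a=cv2.minAreaRect(P[:,:2].astype(np.float32)); return np.round(c,1),np.round(s,1),round(a,2)
def sel(M,x0,x1,y0,y1,z0,z1):
    with np.errstate(invalid='ignore'):
        m=(M[...,0]>x0)&(M[...,0]<x1)&(M[...,1]>y0)&(M[...,1]<y1)&(M[...,2]>z0)&(M[...,2]<z1)
    return m
for r,c in((243,318),(268,208),(237,201),(290,212),(195,318),(182,318),(300,318)): print((r,c),np.round(W[r,c]))
sh=W[268,213]; st=W[225,318]
for nm,M in(('top',W),('side',V)):
    m=sel(M,sh[0]-130,sh[0]+130,sh[1]-65,sh[1]+65,8,250)
    m2=m&(M[...,2]<22); print(nm,'rackbase',m2.sum(),ang(M[m2]))
    for z in range(22,180,15):
        k=m&(M[...,2]>=z)&(M[...,2]<z+15)
        if k.sum()>8: print(z,k.sum(),ang(M[k]))
    k=sel(M,st[0]-120,st[0]+130,st[1]-85,st[1]+85,45,54); print('plate',k.sum(),np.median(M[k][:,2]),ang(M[k]))
    k=sel(M,st[0]-220,st[0]+160,st[1]-125,st[1]+125,25,90); print('station',k.sum(),ang(M[k]))
c=cv2.hconcat([cv2.resize(f['frame'][225:310,180:250],(490,595),interpolation=2),cv2.resize(g['frame'][170:260,200:245],(298,595),interpolation=2)])
cv2.imwrite('pics/crop.png',cv2.convertScaleAbs(c[:,:,::-1],alpha=1.5))
E
```

```text
(243, 318) [549.  66.  56.]
(268, 208) [476. 304. 134.]
(237, 201) [540. 319. 154.]
(290, 212) [437. 306.  65.]
(195, 318) [666.  67.  52.]
(182, 318) [693.  67.  68.]
(300, 318) [422.  66.   5.]
top rackbase 1119 (array([479.6, 302.2]), array([128.1, 257.5]), 88.53)
22 54 (array([452.9, 307.2]), array([ 79.5, 214.6]), 81.59)
37 95 (array([462.3, 306.3]), array([80.1, 50.1]), 9.75)
52 205 (array([466.6, 307.4]), array([90. , 50.3]), 10.0)
67 168 (array([477.9, 306.2]), array([88. , 50.3]), 14.73)
82 222 (array([486.5, 312.4]), array([86.3, 50.1]), 6.87)
97 102 (array([488.5, 308.3]), array([72.3, 37.9]), 5.35)
112 69 (array([492.4, 310.9]), array([61.4, 18.9]), 9.7)
127 66 (array([510.8, 311.3]), array([82.6, 19.2]), 3.23)
142 128 (array([514.3, 315.4]), array([75.1, 21.3]), 11.07)
157 153 (array([512.7, 314.1]), array([50.4, 20.5]), 5.92)
172 42 (array([501.7, 314.4]), array([19.7, 15.8]), 75.95)
plate 4072 50.61173599794415 (array([600.2,  69.1]), array([193.5, 164.5]), 1.18)
station 6566 (array([556.7,  69. ]), array([293.9, 179.6]), 1.19)
side rackbase 649 (array([465. , 301.9]), array([107.6, 230.8]), 86.66)
22 71 (array([432. , 307.2]), array([ 42.8, 184.3]), 70.21)
37 113 (array([466.6, 286.6]), array([ 43.5, 109.4]), 76.91)
52 204 (array([472.4, 301.5]), array([105.9,  50.8]), 9.96)
67 184 (array([479. , 296.8]), array([38. , 95.9]), 87.07)
82 176 (array([486.9, 294.7]), array([38.9, 90.6]), 82.5)
97 129 (array([486.9, 311.7]), array([75.3, 38.8]), 20.42)
112 107 (array([500.2, 307.3]), array([78. , 22.1]), 10.57)
127 109 (array([508.5, 304.1]), array([20.9, 80. ]), 89.71)
142 103 (array([514. , 306.9]), array([72.9, 23. ]), 4.94)
157 76 (array([508.8, 306.7]), array([20. , 46.3]), 89.63)
172 14 (array([499.3, 309. ]), array([10.3, 17.3]), 8.82)
plate 2091 51.15346681495464 (array([602.5,  65.5]), array([203.5, 168.5]), 0.11)
station 4236 (array([555.7,  65.6]), array([298.6, 183.7]), 1.5)
```

View pics/crop.png

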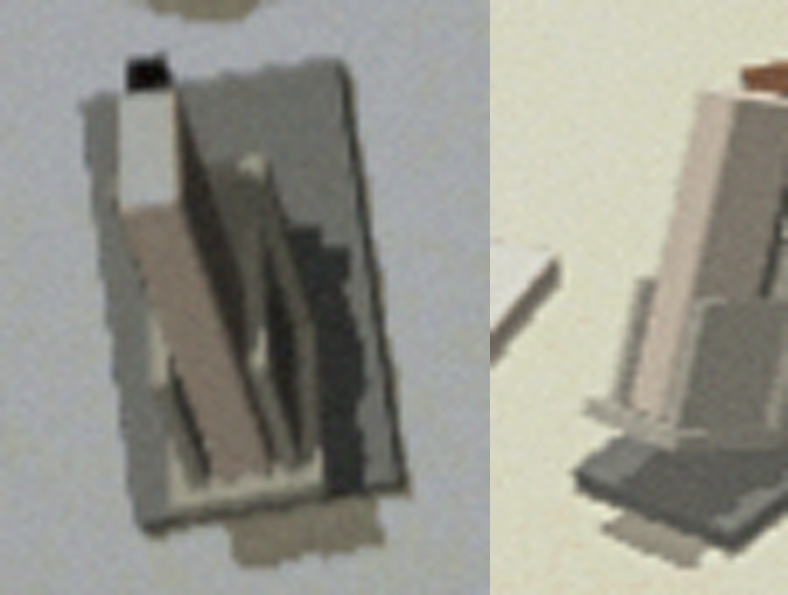

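The crop confirms it: the rack's bar is white with its black lip facing away from the robot and downwards, upper end at crop (150,150). Next I fit the poses.

```bash
cat >> h.py <<'E'
def sel(M,x0,x1,y0,y1,z0,z1):
    with np.errstate(invalid='ignore'):
        return (M[...,0]>x0)&(M[...,0]<x1)&(M[...,1]>y0)&(M[...,1]<y1)&(M[...,2]>z0)&(M[...,2]<z1)
def rect(P):
    c,s,a=cv2.minAreaRect(P[:,:2].astype(np.float32)); return np.round(c,1),np.round(s,1),round(a,2)
E
python3 - <<'E'
from h import *
f=load('top0');W=cloud(f);g=load('side0');V=cloud(g)
# normals
def normals(M):
    A=cv2.blur(np.nan_to_num(M),(3,3)); du=np.roll(A,-2,1)-np.roll(A,2,1); dv=np.roll(A,-2,0)-np.roll(A,2,0)
    n=np.cross(dv,du); return n/(np.linalg.norm(n,axis=-1,keepdims=True)+1e-9)
for nm,M in(('top',W),('side',V)):
    n=normals(M); m=sel(M,430,570,270,345,75,190)
    for lab,d in(('x',(.5,0.05,.866)),('z',(-.866,-.1,.5)),('-y',(.1,-1,0))):
        k=m&(n@np.array(d)>.9)
        P=M[k]
        if len(P)<12: continue
        for _ in range(3):
            c=P.mean(0);nv=np.linalg.svd(P-c)[2][2];r=abs((P-c)@nv); P=P[r<max(2,2*np.median(r))]
        nv*=np.sign(nv@np.array(d)); print(nm,lab,len(P),np.round(c,1),np.round(nv,3),'rng',np.round(np.ptp(P,axis=0)))
for nm,(x0,x1,y0,y1) in dict(amber=(570,700,270,400),beaker=(680,850,60,180),).items():
    for q,M in(('t',W),('s',V)):
      for z0,z1 in((15,110),(110,175)):
        P=M[sel(M,x0,x1,y0,y1,z0,z1)]
        if len(P)>8: print(nm,q,z0,np.round(P.min(0)),np.round(P.max(0)))
# rack base: grey colour at z 3..20
hsv=cv2.cvtColor(f['frame'],cv2.COLOR_RGB2HSV)
# chips
m=sel(W,520,700,0,140,47,80)&(hsv[...,1]>75)
n,l,s,c=cv2.connectedComponentsWithStats(m.astype(np.uint8))
for i in range(1,n):
    if s[i,4]>15: print('chip',np.round(c[i]),s[i,4],np.round(np.median(W[l==i],0)))
# station bbox from top with rails/fence top z 55..75
for q,M in(('t',W),('s',V)):
  P=M[sel(M,650,730,-30,170,62,75)];print(q,'fence',len(P),np.round(P.mean(0),1),rect(P))
E
```

```text
top x 34 [518.8 312.8 149.7] [ 0.221 -0.961  0.164] rng [44. 23. 98.]
top z 125 [476.6 306.4 120.7] [-0.061 -0.992  0.109] rng [ 85.  16. 100.]
top -y 163 [497.7 301.6 128.8] [ 0.241 -0.969  0.057] rng [ 92.  31. 101.]
side x 26 [515.7 302.4 151.6] [ 0.168 -0.984  0.051] rng [37.  8. 86.]
side z 49 [471.6 300.6 110.6] [ 0.002 -1.     0.024] rng [81.  7. 95.]
side -y 166 [500.8 299.3 128.8] [ 0.239 -0.971 -0.   ] rng [52. 12. 81.]
amber t 15 [571. 285.  15.] [696. 391. 110.]
amber t 110 [622. 319. 110.] [689. 389. 167.]
amber s 15 [573. 302.  15.] [688. 378. 110.]
amber s 110 [623. 314. 110.] [683. 372. 164.]
beaker t 15 [680.  62.  15.] [834. 173.  99.]
beaker s 15 [680.  60.  15.] [835. 168.  95.]
chip [316. 211.] 50 [625.  71.  60.]
chip [335. 212.] 40 [622.  27.  60.]
chip [295. 215.] 57 [615. 120.  60.]
chip [300. 233.] 50 [571. 109.  60.]
chip [314. 242.] 44 [550.  75.  60.]
chip [333. 241.] 34 [552.  31.  60.]
t fence 341 [693.2  73.8  67.7] (array([678.6,  71.7]), array([ 51.3, 169.8]), 1.82)
s fence 225 [693.3  63.5  67. ] (array([679.6,  66.6]), array([171.8,  49.3]), 88.75)
```

```bash
cat >> h.py <<'E'
def ray(f,u,v,z):
    fl=240/np.tan(np.radians(f['vertical_fov'])/2);T=np.array(f['T'])
    d=T[:3,:3]@np.array([(u-f['cx'])/fl,(v-f['cy'])/fl,1]);o=T[:3,3]
    return o+d*(z-o[2])/d[2]
E
python3 - <<'E'
from h import *
f=load('top0');W=cloud(f);g=load('side0');V=cloud(g)
print('base z',[np.round(W[r,c],0).tolist() for r,c in((245,196),(290,234),(242,226),(295,202))])
C=np.array([ray(f,u-.5,v-.5,10) for u,v in((191.7,239.6),(228.9,233.9),(237.9,295),(200.3,300.7))])
print(np.round(C,0).tolist(),C.mean(0)); 
for a,b in((3,0),(2,1)): d=C[b]-C[a];print('yaw',np.degrees(np.arctan2(d[1],d[0])),np.linalg.norm(d))
# depth around scraper end in top view
print(np.round(W[232:262:2,199:208:2,2],0))
for u,v in((122,210),(180,208),(122,92),(172,90)): print(np.round(ray(f,180+u/7-.5,225+v/7-.5,178 if v>150 else 155)))
# visible face, side view: segment bright back face
print(np.round(V[182:232:4,222:246:2,2],0)); print(np.round(V[182:232:4,222:246:2,1],0))
# station yaw from top rails/fence outer corners
k=sel(W,420,730,-60,190,25,90).astype(np.uint8)
P=W[k>0]; print(rect(P))
for z0,z1,lab in((62,72,'fence'),):
    P=W[sel(W,683,715,-30,170,z0,z1)];print(np.polyfit(P[:,1],P[:,0],1),P.min(0),P.max(0))
E
```

```text
base z [[551.0, 357.0, 17.0], [444.0, 263.0, 17.0], [560.0, 287.0, 11.0], [432.0, 338.0, 12.0]]
[[567.0, 371.0, 10.0], [582.0, 282.0, 10.0], [434.0, 256.0, 10.0], [420.0, 343.0, 10.0]] [500.72000933 313.10206721  10.        ]
yaw 10.68829538843202 149.66754120649762
yaw 10.268874477937562 150.12083301138492
[[  4.  -1.   2.   2.  -2.]
 [149. 154. 149.  -1.  -1.]
 [154. 151. 152.   5.  10.]
 [155. 157. 154. 151.  16.]
 [156. 160. 161. 156.  12.]
 [157. 159. 163. 159.  11.]
 [165. 164. 166. 162. 134.]
 [164. 166. 165. 163. 136.]
 [169. 171. 167. 162. 146.]
 [171. 174. 172. 173. 144.]
 [170. 175. 178. 176. 154.]
 [171. 176. 170. 170. 155.]
 [175. 173. 164. 168. 153.]
 [166. 161. 162. 159. 154.]
 [157. 159. 157. 156. 158.]]
[497. 320. 178.]
[497. 303. 178.]
[538. 327. 155.]
[539. 312. 155.]
[[ -1.  -1.   2.   5.  -0.  -2.   3.  -1.   8.  17.  14.  15.]
 [  0.   3.   3.   1.   2. 168. 171. 172. 167. 164. 159. 158.]
 [  4.  -1.   1.  -2. 159. 158. 161. 160. 156. 155. 148. 145.]
 [ -1.   1.  -1.  -0. 150. 150. 154. 150. 146. 142. 136. 131.]
 [  0.   0.   4.   3. 141. 143. 143. 137. 135. 130
[... 806 characters left out ...]
 298. 297. 300. 304. 304.]
 [510. 499. 493. 306. 301. 297. 297. 299. 295. 304. 300. 305.]
 [485. 477. 472. 306. 301. 295. 296. 298. 300. 297. 303. 309.]
 [466. 456. 311. 301. 298. 293. 297. 294. 297. 301. 303. 303.]
 [316. 316. 304. 299. 290. 294. 296. 295. 297. 297. 309. 303.]
 [316. 308. 300. 292. 288. 284. 286. 284. 287. 289. 291. 292.]
 [312. 303. 298. 291. 284. 281. 283. 287. 285. 287. 292. 290.]
 [306. 302. 290. 286. 282. 284. 284. 283. 291. 287. 290. 286.]
 [303. 297. 288. 282. 280. 281. 282. 282. 287. 287. 291. 284.]]
(array([561.9,  68.2]), array([284.4, 179.5]), 0.72)
[-1.54758326e-02  6.98140679e+02] [683.11688546 -11.23858499  62.01940535] [704.76667651 156.60384588  71.98312957]
```

```bash
cat >> h.py <<'E'
from scipy.spatial.transform import Rotation as Ro
def tool(yaw,a):
    "tool y at yaw+90 deg (yaw of scraper-like x axis), tilted a deg forward along yaw"
    c,s=np.cos(np.radians(yaw)),np.sin(np.radians(yaw));y=np.array([-s,c,0])
    ta=np.radians(a);z=np.array([c*np.sin(ta),s*np.sin(ta),-np.cos(ta)])
    return np.stack([np.cross(y,z),y,z],1)
def need(p,R):
    s=status.observe();d=(np.array(p)-s['eef_pos'])/100
    r=Ro.from_matrix(R@np.array(s['eef_rot']).T).as_rotvec()/np.pi
    print('off',np.round(d,3),'ang',np.round(r,4))
def st():
    s=status.observe();print('t',round(s['time'],2),'p',np.round(s['eef_pos'],1),'R',np.round(s['eef_rot'],3).tolist(),'F',np.round(s['ft_force'],1),'gap',round(s['finger_gap'],1),np.round(s['finger_force'],1),'q',np.round(s['joint_positions'],2))
E
python3 -c "
from h import *
need((412,296,178),tool(10.5,60)); need((412,296,178),tool(10.5,0))"
python3 -m handwheel '{"gripper":[1,1,1],"offset":[[0.5,-1,0],[0.5,-1,0],[0.5,-1,0]],"angular":[[0,0,0.181],[0,0,0.181],[0,0,0.181]]}' 40
python3 -c "
from h import *
st();need((412,296,178),tool(10.5,60))"
```

```text
off [ 1.379 -3.748 -0.586] ang [-0.0341 -0.3358  0.1649]
off [ 1.379 -3.748 -0.586] ang [0.0004 0.     0.1818]
time: 0.4
eef_pos: [327.7, 565.6, 237.0]
eef_rot: [[-0.998, -0.063, 0.002], [-0.063, 0.998, -0.004], [-0.001, -0.004, -1.0]]
ft_force: [0.3, -0.7, -0.6]
finger_gap: 93.0
finger_force: 0.0
t 0.4 p [327.7 565.6 237. ] R [[-0.998, -0.063, 0.002], [-0.063, 0.998, -0.004], [-0.001, -0.004, -1.0]] F [ 0.3 -0.7 -0.6] gap 93.0 0.0 q [-1.05  0.52 -0.13  1.77  0.09  0.87  0.42]
off [ 0.843 -2.696 -0.59 ] ang [ 0.0422 -0.3304  0.0353]
```

```bash

python3 -m handwheel '{"gripper":[1,1,1,1],"offset":[[0.1,-1,0.2],[0.1,-1,0.2],[0.1,-1,0.2],[0.1,-1,0.2]],"angular":[[0.042,-0.33,0.035],[0.042,-0.33,0.035],[0.042,-0.33,0.035],[0.042,-0.33,0.035]]}' >/dev/null
python3 -c "
from h import *
st();need((412,296,178),tool(10.5,60))"
```

```text
t 0.8 p [336.  468.2 257.4] R [[-0.857, -0.116, 0.502], [-0.094, 0.993, 0.07], [-0.507, 0.013, -0.862]] F [ 0.4  1.6 -0.6] gap 92.9 0.0 q [-1.53  0.35  0.28  2.19  0.83  0.53 -0.3 ]
off [ 0.76  -1.722 -0.794] ang [ 0.0204 -0.1629  0.0196]
```

```bash

python3 -m handwheel '{"gripper":[1,1,1,1,1],"offset":[[0.4,-1,0],[0.4,-1,0],[0.4,-1,0],[0.4,-1,0],[0.4,-1,0]],"angular":[[0.02,-0.163,0.02],[0.02,-0.163,0.02],[0.02,-0.163,0.02],[0.02,-0.163,0.02],[0.02,-0.163,0.02]]}' >/dev/null
python3 -c "
from h import *
st();need((412,296,178),tool(10.5,60))"
```

```text
t 1.3 p [377.8 368.2 256.2] R [[-0.572, -0.144, 0.808], [-0.102, 0.989, 0.104], [-0.814, -0.023, -0.58]] F [-0.8 -0.6 -2.1] gap 92.5 0.0 q [-1.61  0.44  0.3   2.54  1.81  0.77 -1.36]
off [ 0.342 -0.722 -0.782] ang [ 0.0123 -0.0289  0.0127]
```

```bash

python3 -m handwheel '{"gripper":[1,1,1],"offset":[[0.6,-0.65,-0.75],[0.6,-0.65,-0.75],[0.6,-0.65,-0.75]],"angular":[[0.012,-0.0,0.013],[0.012,-0.0,0.013],[0.012,0,0.013]]}' >/dev/null
python3 -c "
from h import *
st();need((488.7,310,133.3),tool(10.5,55));need((488.7,310,133.3),tool(10.5,50))
grab('top','top1');f=grab('side','side1');cv2.imwrite('pics/s1.png',cv2.resize(f['frame'][100:300,150:350,::-1],(600,600)))"
```

```text
t 1.6 p [388.3 363.3 195. ] R [[-0.536, -0.208, 0.818], [-0.257, 0.963, 0.076], [-0.804, -0.169, -0.57]] F [ 0.3  1.  -1.4] gap 93.1 0.0 q [-1.13  0.6  -0.35  2.54  1.78  1.15 -1.29]
off [ 1.004 -0.533 -0.617] ang [ 0.0535  0.0088 -0.0092]
off [ 1.004 -0.533 -0.617] ang [ 0.0481  0.0359 -0.0115]
```

View pics/s1.png

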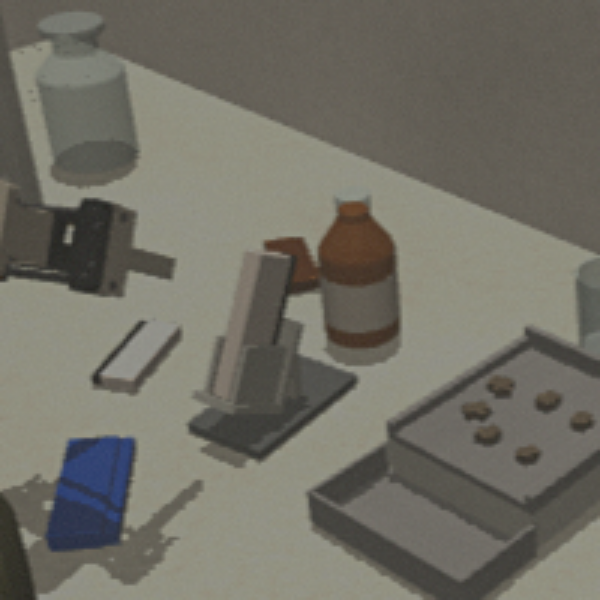

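The side crop shows the hand, open, left of the rack (crop 150,265), with the bar leaning undisturbed. The elbow joint is at its limit, so I use a smaller tilt (40°).

```bash

python3 -c "
from h import *
need((440,301,195),tool(10.5,40))"
python3 -m handwheel '{"gripper":[1,1,1,1,1],"offset":[[0.2,-0.3,0.2],[0.5,-0.6,0],[0.5,-0.6,0],[0.5,-0.6,0],[0.5,-0.6,0]],"angular":[[0.037,0.09,-0.017],[0.037,0.09,-0.017],[0.037,0.09,-0.017],[0.037,0.09,-0.017],[0.037,0.09,-0.017]]}' >/dev/null
python3 -c "
from h import *
st();need((488.7,310,133.3),tool(10.5,40))"
```

```text
off [ 0.504 -0.594  0.027] ang [ 0.0378  0.0882 -0.0145]
t 2.2 p [439.2 302.3 196.7] R [[-0.752, -0.176, 0.635], [-0.135, 0.984, 0.113], [-0.645, -0.001, -0.764]] F [-0.7 -0.5  0.5] gap 93.3 0.0 q [-0.77  0.43 -0.32  2.51  1.96  0.7  -1.16]
off [ 0.495  0.077 -0.634] ang [0.0001 0.001  0.002 ]
```

```bash

python3 -m handwheel '{"gripper":[1,1,1,1],"offset":[[0.25,0.04,-0.32],[0.5,0.08,-0.63],[0.5,0.08,-0.63],[0.5,0.08,-0.63]],"angular":[[0,0.001,0.002],[0,0.001,0.002],[0,0.001,0.002],[0,0.001,0.002]]}' >/dev/null
python3 -c "
from h import *
st();f=grab('side','side2');cv2.imwrite('pics/s2.png',cv2.resize(f['frame'][130:280,150:300,::-1],(600,600)))"
```

```text
t 2.6 p [487.5 311.3 131.5] R [[-0.755, -0.186, 0.629], [-0.144, 0.983, 0.117], [-0.639, -0.002, -0.769]] F [-0.3  0.5  1.1] gap 93.2 0.0 q [-0.68  0.61 -0.33  2.47  2.17  0.77 -1.28]
```

View pics/s2.png

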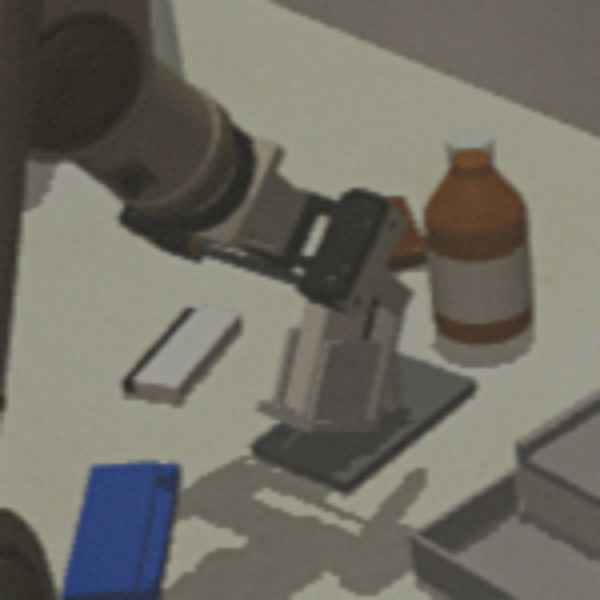

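The fingers straddle the upper part of the bar (crop 350,270), clear of the cheeks. Closing.

```bash

python3 -m handwheel '{"gripper":[0,0,0,0,0,0,0,0],"offset":[[0,0,0],[0,0,0],[0,0,0],[0,0,0],[0,0,0],[0,0,0],[0,0,0],[0,0,0]],"angular":[[0,0,0],[0,0,0],[0,0,0],[0,0,0],[0,0,0],[0,0,0],[0,0,0],[0,0,0]]}' 45 >/dev/null
python3 -c "
from h import *
st()"
```

```text
t 3.45 p [489.  310.2 132.6] R [[-0.755, -0.183, 0.63], [-0.141, 0.983, 0.117], [-0.641, -0.0, -0.768]] F [-0.4 -0.3  0.1] gap 33.7 0.0 q [-0.67  0.6  -0.33  2.47  2.17  0.77 -1.28]
```

```bash

python3 -m handwheel '{"gripper":[0,0,0,0,0],"offset":[[0,0,0],[0,0,0],[0,0,0],[0,0,0],[0,0,0]],"angular":[[0,0,0],[0,0,0],[0,0,0],[0,0,0],[0,0,0]]}' 45 >/dev/null
python3 -c "
from h import *
st()"
```

```text
t 3.95 p [488.9 310.2 132.6] R [[-0.755, -0.183, 0.63], [-0.141, 0.983, 0.117], [-0.641, -0.0, -0.768]] F [ 1.   0.3 -1.1] gap 19.7 45.0 q [-0.67  0.6  -0.33  2.47  2.17  0.77 -1.28]
```

```bash

python3 -m handwheel '{"gripper":[0,0,0,0,0,0],"offset":[[0.1,0.018,0.173],[0.2,0.036,0.346],[0.3,0.055,0.52],[0.393,0.073,0.693],[0.393,0.073,0.693],[0.393,0.073,0.693]],"angular":[[0,0,0],[0,0,0],[0,0,0],[0,0,0],[0,0,0],[0,0,0]]}' >/dev/null
python3 -c "
from h import *
st()"
```

```text
t 4.55 p [527.7 317.5 201.7] R [[-0.755, -0.183, 0.63], [-0.141, 0.983, 0.118], [-0.641, 0.0, -0.768]] F [ 0.1 -0.3 -2.4] gap 19.7 45.0 q [-0.68  0.46 -0.21  2.35  2.    0.55 -1.  ]
```

```bash

python3 -c "
from h import *
need((560,-110,260),tool(0,-20))"
python3 -m handwheel '{"gripper":[0,0,0,0,0,0,0,0],"offset":[[0,0,0.4],[0,-0.2,0.6],[0,-0.5,0.6],[0,-1,0.6],[0,-1,0.6],[0,-1,0.6],[0,-1,0.6],[0,-1,0.6]],"angular":[[0,0,0],[-0.03,0.33,-0.05],[-0.03,0.33,-0.05],[-0.03,0.33,-0.05],[-0.03,0.33,-0.05],[-0.03,0.33,-0.05],[-0.03,0.33,-0.05],[-0.03,0.33,-0.05]]}' >/dev/null
python3 -c "
from h import *
st();need((560,-110,260),tool(0,-20))"
```

```text
off [ 0.323 -4.275  0.583] ang [-0.0307  0.3315 -0.0533]
t 5.35 p [524.8 216.6 260.3] R [[-0.98, -0.075, 0.183], [-0.082, 0.996, -0.029], [-0.18, -0.043, -0.983]] F [ 1.5 -1.  -3.1] gap 20.1 45.0 q [-0.28  0.35 -0.37  2.03  0.41  0.68  0.72]
off [ 3.520e-01 -3.266e+00 -3.000e-03] ang [ 0.007   0.1691 -0.0271]
```

```bash

python3 -m handwheel '{"gripper":[0,0,0,0,0],"offset":[[0,-1,0],[0,-1,0],[0.3,-1,0],[0.3,-1,0],[0.3,-1,0]],"angular":[[0.007,0.169,-0.027],[0.007,0.169,-0.027],[0.007,0.169,-0.027],[0.007,0.169,-0.027],[0.007,0.169,-0.027]]}' >/dev/null
python3 -m handwheel '{"gripper":[0,0,0,0],"offset":[[0,-1,0],[0,-1,0],[0,-1,0],[0,-1,0]],"angular":[[0,0,0],[0,0,0],[0,0,0],[0,0,0]]}' >/dev/null
python3 -m handwheel '{"gripper":[0,0,0,0],"offset":[[0,-1,0],[0,-1,0],[0,-1,0],[0,-1,0]],"angular":[[0,0,0],[0,0,0],[0,0,0],[0,0,0]]}' >/dev/null
python3 -c "
from h import *
st();need((560,-110,120),tool(0,-20))"
```

```text
t 6.65 p [557.6 -81.6 261.6] R [[-0.943, 0.002, -0.333], [0.002, 1.0, 0.001], [0.333, 0.0, -0.943]] F [ 0.5  0.9 -1.3] gap 20.0 45.0 q [ 0.27  0.55 -0.37  1.71  0.17  1.26  1.41]
off [ 0.024 -0.284 -1.416] ang [-0.0001  0.0031  0.0006]
```

```bash

python3 -m handwheel '{"gripper":[0,0,0,0,0],"offset":[[0,-0.25,-0.4],[0,-0.25,-0.8],[0,-0.25,-1],[0,-0.25,-1],[0,-0.25,-1]],"angular":[[0,0.003,0],[0,0.003,0],[0,0.003,0],[0,0.003,0],[0,0.003,0]]}' >/dev/null
python3 - <<'E'
from h import *
st();f=grab('side','side3');W=cloud(f);g=grab('top','top3');T=cloud(g)
cv2.imwrite('pics/s3.png',cv2.resize(f['frame'][160:400,220:540,::-1],(800,600)))
hsv=cv2.cvtColor(f['frame'],cv2.COLOR_RGB2HSV)
m=sel(W,420,640,-150,-60,60,140)
for x in range(440,630,15):
    k=m&(abs(W[...,0]-x)<7)
    if k.sum(): P=W[k]; print(x,k.sum(),'z',np.round(P[:,2].min()),np.round(P[:,2].max()),'y',np.round(np.percentile(P[:,1],[5,50,95])))
E
```

```text
t 7.15 p [ 558.6 -105.1  162.4] R [[-0.94, -0.001, -0.341], [-0.001, 1.0, 0.001], [0.341, 0.001, -0.94]] F [-0.5 -0.5 -1.1] gap 19.9 45.0 q [ 0.29  0.66 -0.34  1.78  0.23  1.09  1.41]
455 26 z 119.0 139.0 y [-115. -108. -103.]
470 28 z 115.0 139.0 y [-118. -115. -110.]
485 25 z 116.0 140.0 y [-117. -114. -111.]
500 22 z 116.0 140.0 y [-118. -115. -111.]
515 23 z 117.0 140.0 y [-117. -115. -112.]
530 19 z 118.0 140.0 y [-118. -115. -112.]
545 20 z 116.0 140.0 y [-117. -114. -111.]
560 18 z 117.0 139.0 y [-117. -113. -112.]
575 14 z 117.0 137.0 y [-117. -113. -112.]
590 16 z 116.0 140.0 y [-117. -114. -111.]
605 4 z 120.0 136.0 y [-116. -114. -112.]
```

View pics/s3.png

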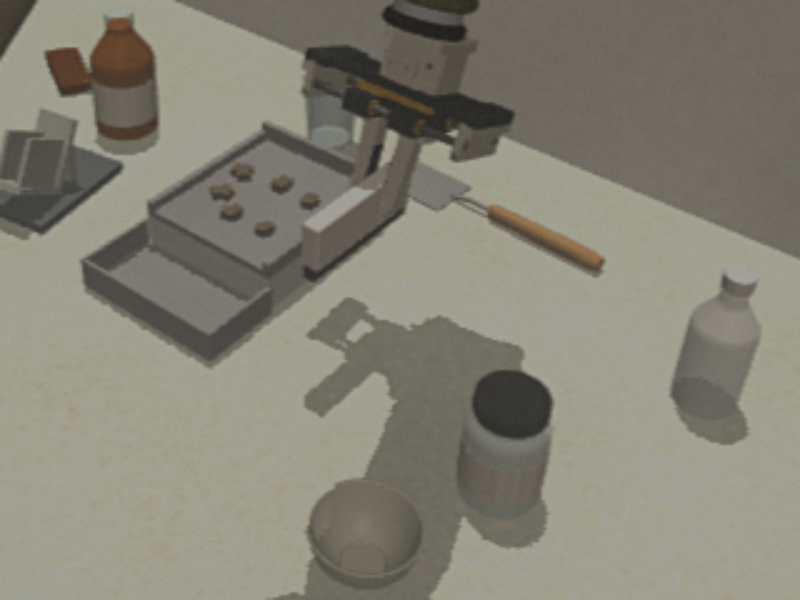

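The view shows the scraper held level (crop 355,225), lip down, over empty bench right of the station. Lowering.

```bash

python3 -m handwheel '{"gripper":[0,0,0,0,0],"offset":[[0,-0.1,-0.4],[0,-0.1,-0.8],[0,-0.1,-1],[0,-0.1,-1],[0,-0.1,-1]],"angular":[[0,0,0],[0,0,0],[0,0,0],[0,0,0],[0,0,0]]}' |grep -A1 eef_pos
python3 -m handwheel '{"gripper":[0,0,0,0],"offset":[[0,0,-0.05],[0,0,-0.1],[0,0,-0.14],[0,0,-0.14]],"angular":[[0,0,0],[0,0,0],[0,0,0],[0,0,0]]}' >/dev/null
python3 -c "
from h import *
st()"
```

```text
eef_pos: [559.2, -117.1, 63.2]
eef_rot: [[-0.94, 0.002, -0.34], [0.002, 1.0, 0.001], [0.34, 0.0, -0.94]]
t 8.15 p [ 558.2 -117.6   47.7] R [[-0.94, 0.002, -0.341], [0.002, 1.0, 0.001], [0.341, 0.0, -0.94]] F [ 0.5  0.  -2.4] gap 20.1 45.0 q [ 0.28  0.81 -0.3   1.83  0.29  0.9   1.38]
```

```bash

python3 -m handwheel '{"gripper":[0,0,0],"offset":[[0,0,-0.02],[0,0,-0.03],[0,0,-0.03]],"angular":[[0,0,0],[0,0,0],[0,0,0]]}' >/dev/null
python3 -c "
from h import *
st()"
python3 -m handwheel '{"gripper":[0,0,0],"offset":[[0,0,-0.015],[0,0,-0.03],[0,0,-0.03]],"angular":[[0,0,0],[0,0,0],[0,0,0]]}' >/dev/null
python3 -c "
from h import *
st()"
```

```text
t 8.45 p [ 558.6 -117.5   46.5] R [[-0.94, 0.002, -0.341], [0.002, 1.0, 0.0], [0.341, -0.0, -0.94]] F [-0.2 -0.4 12.9] gap 19.6 45.0 q [ 0.28  0.81 -0.3   1.83  0.29  0.9   1.38]
t 8.75 p [ 558.6 -117.5   46.3] R [[-0.94, 0.002, -0.341], [0.003, 1.0, -0.001], [0.341, -0.002, -0.94]] F [-2.8 -0.6 39.7] gap 19.6 45.0 q [ 0.28  0.81 -0.3   1.83  0.29  0.9   1.37]
```

```bash

python3 -m handwheel '{"gripper":[0,0,0.15,0.4,0.6,0.6,0.6],"offset":[[0,0,0.03],[0,0,0.035],[0,0,0.035],[0,0,0.035],[0,0,0.035],[0,0,0.035],[0,0,0.035]],"angular":[[0,0,0],[0,0,0],[0,0,0],[0,0,0],[0,0,0],[0,0,0],[0,0,0]]}' >/dev/null
python3 -c "
from h import *
st()"
python3 -m handwheel '{"gripper":[0.6,0.6,0.6,0.6,0.6,0.6],"offset":[[0,0,0],[0,0,0],[0,0,0],[0.1,0,0.3],[0.17,0,0.5],[0.2,0,0.7]],"angular":[[0,0,0],[0,0,0],[0,0,0],[0,0,0],[0,0,0],[0,0,0]]}' >/dev/null
python3 - <<'E'
from h import *
st();f=grab('side','side4');W=cloud(f);g=grab('top','top4');T=cloud(g)
cv2.imwrite('pics/s4.png',cv2.resize(f['frame'][160:340,290:530,::-1],(800,600)))
for M in(W,T):
    m=sel(M,440,640,-145,-85,52,66);P=M[m]; print(m.sum(),np.round(P.mean(0),1),rect(P))
    m=sel(M,440,640,-160,-80,6,52);P=M[m]; print(m.sum(),rect(P))
E
```

```text
t 9.45 p [ 558.2 -117.5   45.1] R [[-0.94, 0.002, -0.342], [0.002, 1.0, 0.001], [0.342, 0.0, -0.94]] F [ 0.2 -0.6  0.5] gap 47.1 0.0 q [ 0.28  0.82 -0.3   1.83  0.29  0.9   1.38]
t 10.05 p [ 579.  -117.4  116.2] R [[-0.94, 0.002, -0.341], [0.002, 1.0, 0.001], [0.341, 0.0, -0.94]] F [ 0.5 -0.7 -0.2] gap 55.8 0.0 q [ 0.29  0.74 -0.32  1.75  0.25  1.04  1.41]
398 [ 525.1 -121.8   59.7] (array([ 530.1, -120.1]), array([ 22.2, 141. ]), 89.46)
492 (array([ 529.7, -127.6]), array([ 21.5, 143.2]), 82.89)
507 [ 530.3 -114.2   59.9] (array([ 532.3, -114.6]), array([140.2,  20.9]), 0.1)
206 (array([ 534.9, -120.9]), array([185.9,  77.5]), 0.13)
```

View pics/s4.png

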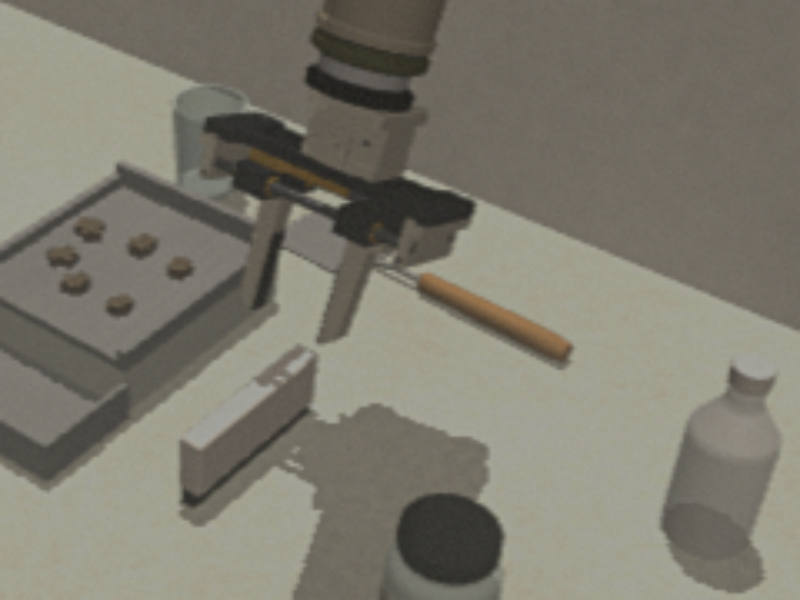

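The scraper stands upright and released (crop 250,425), middle at about (531,-117), long axis along x. Regrasp from above at its middle.

```bash

python3 -m handwheel '{"gripper":[0.7,0.7,0.7,0.7,0.7],"offset":[[-0.2,0,0],[-0.48,0,0],[-0.48,0,0],[-0.48,0,0],[-0.48,0,0]],"angular":[[0,-0.04,0],[0,-0.08,0],[0,-0.111,0],[0,-0.111,0],[0,-0.111,0]]}' >/dev/null
python3 -c "
from h import *
st();need((531,-117.5,46),tool(0,0))"
```

```text
t 10.65 p [ 530.5 -117.6  115.4] R [[-1.0, 0.002, -0.001], [0.002, 1.0, 0.001], [0.001, 0.001, -1.0]] F [1.  0.3 0.1] gap 65.0 0.0 q [ 0.33  0.58 -0.31  2.11  0.35  0.51  1.33]
off [ 0.005  0.001 -0.694] ang [-0.0002 -0.0003  0.0007]
```

```bash

python3 -m handwheel '{"gripper":[0.7,0.7,0.7,0,0,0,0,0,0,0],"offset":[[0,0,-0.35],[0,0,-0.68],[0,0,-0.68],[0,0,-0.68],[0,0,-0.68],[0,0,-0.68],[0,0,-0.68],[0,0,-0.68],[0,0,-0.68],[0,0,-0.68]],"angular":[[0,0,0],[0,0,0],[0,0,0],[0,0,0],[0,0,0],[0,0,0],[0,0,0],[0,0,0],[0,0,0],[0,0,0]]}' 55 >/dev/null
python3 -m handwheel '{"gripper":[0,0,0],"offset":[[0,0,0],[0,0,0],[0,0,0]],"angular":[[0,0,0],[0,0,0],[0,0,0]]}' 55 >/dev/null
python3 -c "
from h import *
st()"
```

```text
t 11.95 p [ 530.5 -117.6   47.8] R [[-1.0, 0.002, 0.001], [0.002, 1.0, 0.001], [-0.001, 0.001, -1.0]] F [-1.  -0.   5.9] gap 19.6 55.0 q [ 0.27  0.68 -0.23  2.14  0.42  0.36  1.27]
```

```bash

python3 -m handwheel '{"gripper":[0,0,0,0,0,0,0,0,0,0],"offset":[[0,0,0.4],[0,0,0.9],[0.3,0,1],[0.6,0,1],[0.9,0,1],[1,0.2,1],[1,0.5,1],[1,0.9,1],[1,1,1],[1,1,1]],"angular":[[0,0,0],[0,0,-0.494],[0,0,-0.494],[0,0,-0.494],[0,0,-0.494],[0,0,-0.494],[0,0,-0.494],[0,0,-0.494],[0,0,-0.494],[0,0,-0.494]]}' >/dev/null
python3 -c "
from h import *
st();need((666,68,150),tool(-89,0))"
```

```text
t 12.95 p [629.9 -14.  146.9] R [[-0.215, 0.977, -0.0], [0.977, 0.215, 0.001], [0.001, 0.0, -1.0]] F [-0.8 -0.  -2.4] gap 19.5 55.0 q [-0.11  0.59  0.06  1.91 -0.05  0.64  0.2 ]
off [0.361 0.82  0.031] ang [-0.0003 -0.     -0.0635]
```

```bash

python3 -m handwheel '{"gripper":[0,0,0,0,0],"offset":[[0.36,0.4,0.03],[0.36,0.82,0.03],[0.36,0.82,0.03],[0.36,0.82,0.03],[0.36,0.82,0.03]],"angular":[[0,0,-0.0635],[0,0,-0.0635],[0,0,-0.0635],[0,0,-0.0635],[0,0,-0.0635]]}' >/dev/null
python3 - <<'E'
from h import *
st()
f=grab('side','side5');W=cloud(f);g=grab('top','top5');T=cloud(g)
for n,M in(('s',W),('t',T)):
    m=sel(M,630,710,-15,150,100,165)
    for z0 in(100,115,130,145):
        P=M[m&(abs(M[...,2]-z0-7)<7)];
        if len(P)>9: print(n,z0,len(P),rect(P),'y',np.round(np.percentile(P[:,1],[1,99])))
    P=M[sel(M,480,712,-40,-2,56,63)];print(n,'rail-',len(P),np.round(np.polyfit(P[:,0],P[:,1],1),3),np.round(P.mean(0)))
    P=M[sel(M,480,712,140,165,56,63)];print(n,'rail+',len(P),np.round(np.polyfit(P[:,0],P[:,1],1),3) if len(P)>5 else '')
cv2.imwrite('pics/s5.png',cv2.resize(f['frame'][150:300,240:440,::-1],(800,600)))
E
```

```text
t 13.45 p [665.8  63.3 150. ] R [[-0.019, 1.0, -0.0], [1.0, 0.019, -0.001], [-0.001, -0.0, -1.0]] F [-0.1 -0.2 -1.8] gap 19.6 55.0 q [-0.26  0.63  0.13  1.81 -0.12  0.7  -0.05]
s 100 140 (array([659.8,  59.8]), array([ 13.2, 141.5]), 3.68) y [-10. 129.]
s 115 169 (array([657. ,  57.7]), array([ 19.8, 137.4]), 6.88) y [-10. 125.]
s 130 181 (array([655.8,  58. ]), array([ 25.4, 136.4]), 7.41) y [ -9. 126.]
s 145 206 (array([664.9,  58.5]), array([ 48.5, 137.3]), 13.01) y [-10. 125.]
s rail- 206 [ 2.5000e-02 -3.1521e+01] [599. -16.  60.]
s rail+ 162 [1.30000e-02 1.37261e+02]Traceback (most recent call last):
  File "<stdin>", line 9, in <module>
    raise TypeError("expected non-empty vector for x")
TypeError: expected non-empty vector for x
```

```bash

python3 -m handwheel '{"gripper":[0,0,0,0,0],"offset":[[0,0.05,-0.1],[0,0.05,-0.25],[0,0.05,-0.38],[0,0.05,-0.38],[0,0.05,-0.38]],"angular":[[0,0,0],[0,0,0],[0,0,0],[0,0,0],[0,0,0]]}' >/dev/null
python3 - <<'E'
from h import *
st()
f=grab('side','side6')
cv2.imwrite('pics/s6.png',cv2.resize(f['frame'][180:300,250:410,::-1],(800,600)))
E
```

```text
t 14.05 p [666.   69.2 111.5] R [[-0.019, 1.0, -0.001], [1.0, 0.019, -0.001], [-0.001, -0.001, -1.0]] F [ 0.4 -0.5 -2.4] gap 19.7 55.0 q [-0.26  0.68  0.12  1.84 -0.12  0.63 -0.05]
```

View pics/s6.png

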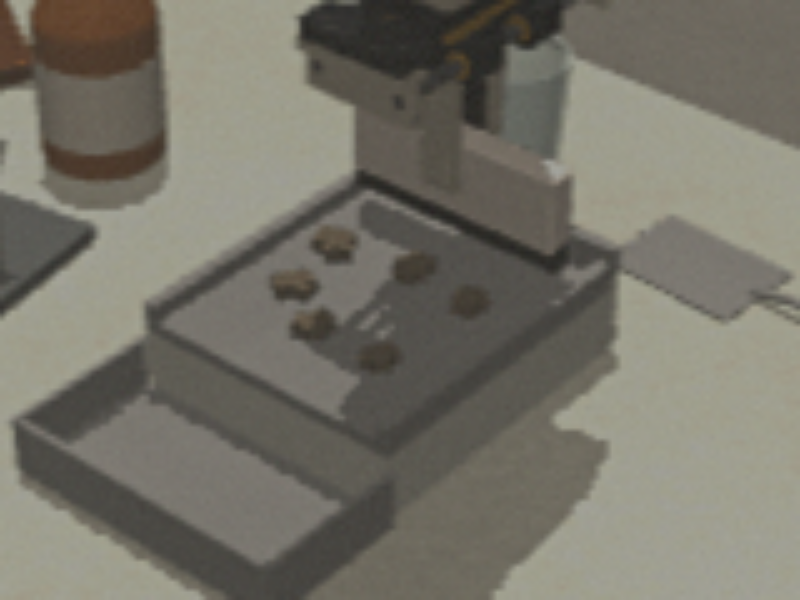

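The lip hovers between the rails, behind all six chips (crop 460,215). Pressing down.

```bash

python3 -m handwheel '{"gripper":[0,0,0,0],"offset":[[0,-0.005,-0.07],[0,-0.005,-0.12],[0,-0.005,-0.145],[0,-0.005,-0.145]],"angular":[[0,0,0],[0,0,0],[0,0,0],[0,0,0]]}' >/dev/null
python3 -c "
from h import *
st()"
```

```text
t 14.5 p [666.3  69.   97.9] R [[-0.019, 1.0, 0.001], [1.0, 0.019, -0.0], [-0.0, 0.001, -1.0]] F [-0.1  0.4 -2.2] gap 19.7 55.0 q [-0.26  0.7   0.11  1.84 -0.13  0.61 -0.05]
```

```bash

python3 -m handwheel '{"gripper":[0,0,0,0],"offset":[[0,0,-0.015],[0,0,-0.025],[0,0,-0.025],[0,0,-0.025]],"angular":[[0,0,0],[0,0,0],[0,0,0],[0,0,0]]}' >/dev/null
python3 -c "
from h import *
st()"
```

```text
t 14.9 p [666.3  69.   97.8] R [[-0.019, 1.0, 0.002], [1.0, 0.019, 0.0], [-0.0, 0.002, -1.0]] F [-6.7 -0.4 20.8] gap 19.5 55.0 q [-0.26  0.7   0.11  1.84 -0.13  0.61 -0.05]
```

```bash

python3 -m handwheel '{"gripper":[0,0,0,0,0,0,0,0],"offset":[[-0.08,0,0.008],[-0.2,-0.003,0.008],[-0.32,-0.005,0.008],[-0.44,-0.008,0.008],[-0.56,-0.01,0.008],[-0.68,-0.012,0.008],[-0.8,-0.014,0.008],[-0.8,-0.014,0.008]],"angular":[[0,0,0],[0,0,0],[0,0,0],[0,0,0],[0,0,0],[0,0,0],[0,0,0],[0,0,0]]}' >/dev/null
python3 -c "
from h import *
st()"
```

```text
t 15.7 p [587.6  67.8  97.8] R [[-0.019, 1.0, 0.006], [1.0, 0.019, 0.0], [0.0, 0.006, -1.0]] F [ 0.7  0.  12.1] gap 19.5 55.0 q [-0.28  0.63  0.11  2.03 -0.13  0.48 -0.06]
```

```bash

python3 -m handwheel '{"gripper":[0,0,0,0,0,0,0,0,0],"offset":[[-0.1,-0.002,0],[-0.2,-0.003,0],[-0.3,-0.005,0],[-0.4,-0.007,0],[-0.5,-0.009,0],[-0.6,-0.01,0],[-0.7,-0.012,0],[-0.78,-0.014,0],[-0.78,-0.014,0]],"angular":[[0,0,0],[0,0,0],[0,0,0],[0,0,0],[0,0,0],[0,0,0],[0,0,0],[0,0,0],[0,0,0]]}' >/dev/null
python3 - <<'E'
from h import *
st()
f=grab('side','side7')
cv2.imwrite('pics/s7.png',cv2.resize(f['frame'][190:310,240:400,::-1],(800,600)))
E
```

```text
t 16.6 p [510.9  66.7  97.8] R [[-0.019, 1.0, 0.008], [1.0, 0.019, 0.001], [0.001, 0.008, -1.0]] F [ 2.5 -0.4 13.3] gap 19.7 55.0 q [-0.31  0.57  0.1   2.2  -0.14  0.37 -0.08]
```

View pics/s7.png

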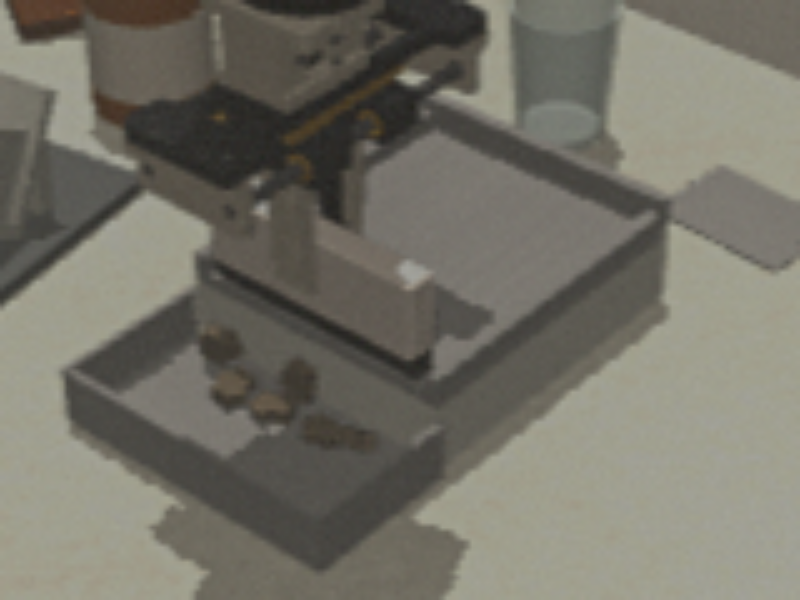

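Six chips are in the pan: crop (220,345), (232,388), (270,405), (300,378), (325,430), (360,438), some propped up. I back the scraper off and check heights.

```bash

python3 -m handwheel '{"gripper":[0,0,0,0,0,0,0],"offset":[[0.1,0.002,0.005],[0.25,0.005,0.01],[0.4,0.007,0.01],[0.55,0.01,0.01],[0.7,0.012,0.01],[0.8,0.014,0.01],[0.8,0.014,0.01]],"angular":[[0,0,0],[0,0,0],[0,0,0],[0,0,0],[0,0,0],[0,0,0],[0,0,0]]}' >/dev/null
python3 - <<'E'
from h import *
st()
g=grab('top','top8');T=cloud(g);f=grab('side','side8');S=cloud(f)
for n,F,M in(('t',g,T),('s',f,S)):
    hsv=cv2.cvtColor(F['frame'],cv2.COLOR_RGB2HSV)
    m=sel(M,405,512,-25,160,6,75)&(hsv[...,1]>75)
    k,l,s,c=cv2.connectedComponentsWithStats(m.astype(np.uint8))
    for i in range(1,k):
        if s[i,4]>8: print(n,np.round(c[i]),s[i,4],np.round(np.median(M[l==i],0)),'zmax',round(M[l==i][:,2].max()))
cv2.imwrite('pics/t8.png',cv2.resize(g['frame'][180:310,270:370,::-1],(450,585),interpolation=2))
E
```

```text
t 17.35 p [587.4  67.5  97.8] R [[-0.019, 1.0, -0.002], [1.0, 0.019, -0.0], [-0.0, -0.002, -1.0]] F [-5.5 -0.5 10.8] gap 19.6 55.0 q [-0.28  0.63  0.11  2.03 -0.13  0.49 -0.06]
```

View pics/t8.png

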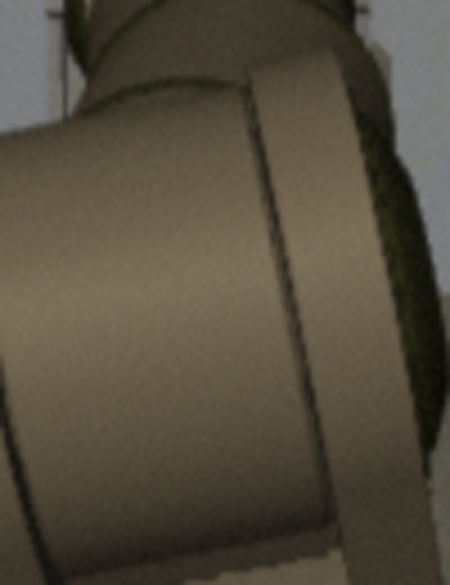

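The top view is blocked by the arm. I release the scraper, rise, and then check numerically.

```bash

python3 -m handwheel '{"gripper":[0,0,0.1,0.25,0.4,0.55,0.55,0.55],"offset":[[0.0,0,0.008],[0,0,0.01],[0,0,0.01],[0,0,0.01],[0,0,0.01],[0,0,0.01],[0,0,0.01],[0,0,0.01]],"angular":[[0,0,0],[0,0,0],[0,0,0],[0,0,0],[0,0,0],[0,0,0],[0,0,0],[0,0,0]]}' >/dev/null
python3 -c "
from h import *
st()"
python3 -m handwheel '{"gripper":[0.6,0.6,0.6,0.6,0.6],"offset":[[0,0,0],[0,0,0],[0,0,0.3],[0,0,0.6],[0,0,1]],"angular":[[0,0,0],[0,0,0],[0,0,0],[0,0,0],[0,0,0]]}' >/dev/null
python3 -m handwheel '{"gripper":[0.6,0.6,0.6,0.6,0.6,0.6,0.6],"offset":[[0,-0.5,0.5],[0.2,-1,0.8],[0.3,-1,0.8],[0.3,-1,0.8],[0.3,-1,0.8],[0.3,-1,0.8],[0.3,-1,0.8]],"angular":[[0,0,0],[0,0,0],[0,0,0],[0,0,0],[0,0,0],[0,0,0],[0,0,0]]}' >/dev/null
python3 -m handwheel '{"gripper":[0.6,0.6,0.6,0.6],"offset":[[0,-0.5,0],[0,-1,0],[0,-1,0],[0,-1,0]],"angular":[[0,0,0],[0,0,0],[0,0,0],[0,0,0]]}' >/dev/null
python3 -m handwheel '{"gripper":[0.6,0.6,0.6,0.6],"offset":[[0,-0.5,0],[0,-1,0],[0,-1,0],[0,-1,0]],"angular":[[0,0,0],[0,0,0],[0,0,0],[0,0,0]]}' >/dev/null
cat > chk.py <<'E'
from h import *
st()
for n in('top','side'):
    F=grab(n,n+'9');M=cloud(F);hsv=cv2.cvtColor(F['frame'],cv2.COLOR_RGB2HSV)
    for lab,b in(('pan',(405,512,-25,160,6,75)),('plate',(512,690,-5,140,47,66))):
        m=sel(M,*b); print(n,lab,'sat pct',np.percentile(hsv[...,1][m],[50,90,97]))
        m&=(hsv[...,1]>(70 if n=='top' else 55))
        k,l,s,c=cv2.connectedComponentsWithStats(m.astype(np.uint8))
        for i in range(1,k):
            if s[i,4]>8: print(' ',np.round(c[i]),s[i,4],np.round(np.median(M[l==i],0)),'zmax',round(M[l==i][:,2].max()))
    P=M[sel(M,540,640,-15,150,100,125)];print(n,'scraper top',len(P),np.round(P.mean(0),1),rect(P))
    P=M[sel(M,540,640,-15,150,66,100)];print(n,'scraper side',len(P),np.round(np.polyfit(P[:,2],P[:,0],1),3) if len(P)>9 else '')
E
python3 chk.py
```

```text
t 18.25 p [588.4  67.6  98.2] R [[-0.019, 1.0, 0.001], [1.0, 0.019, -0.001], [-0.001, 0.001, -1.0]] F [ 0.7 -0.   0.4] gap 49.3 0.0 q [-0.28  0.63  0.11  2.03 -0.13  0.49 -0.06]
t 20.25 p [ 618.3 -231.6  277.6] R [[-0.019, 1.0, -0.0], [1.0, 0.019, 0.0], [0.0, 0.0, -1.0]] F [-0.2  1.7 -0.9] gap 55.8 0.0 q [ 0.15  0.49  0.19  1.72 -0.11  0.94  0.4 ]
top pan sat pct [22. 76. 90.]
  [316. 272.] 100 [489.  71.  19.] zmax 38
  [291. 270.] 36 [491. 129.  26.] zmax 35
  [303. 277.] 50 [476. 101.  15.] zmax 20
  [338. 277.] 39 [476.  19.  15.] zmax 21
  [328. 276.] 35 [478.  42.  14.] zmax 24
top plate sat pct [20. 25. 27.]
top scraper top 587 [588.6  69.2 110.3] (array([589. ,  69.5]), array([ 21.9, 137.8]), 0.62)
top scraper side 207 [-5.00000e-02  5.84829e+02]
side pan sat pct [25. 48. 64.]
  [283. 256.] 13 [491. 121.  27.] zmax 32
  [301. 265.] 16 [494.  60.  28.] zmax 33
  [286. 266.] 30 [475.  98.  15.] zmax 18
  [295. 270.] 34 [477.  67.  15.] zmax 19
  [306. 278.] 56 [476.  20.  15.] zmax 18
side plate sat pct [23.  27.  34.3]
side scraper top 353 [585.4  60.1 108.7] (array([588.2,  65.1]), array([ 24.9, 141.7]), 0.82)
side scraper side 468 [1.40000e-02 5.79618e+02]
```

All six chips are in the pan below the rim. Two lean against the plate wall, but the wall keeps their origins inside the limit. The plate is empty, and the scraper stands upright near its middle. The arm is clear, so I hand in.

```bash
python3 -c "
from bench import ticket
print(ticket.hand_in())"
```

```text
the job is handed in; nothing more can be done
None
```

The job is handed in at about 20 s on the robot clock; no verdict was returned. My last check showed all six chips in the pan (two leaning on the plate wall, below the rim), the plate empty, and the scraper released and upright near the plate's middle. I didn't re-measure the bystanders, but nothing was seen to touch them.

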